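Open the filter bay of the bench dust extractor

TASK

Open the dust extractor's filter bay for cleaning, with the fingertips only: press the snap tab in front of the filter lid all the way down and, with the tab held in, push the released lid back off its seat until it lies wholly on the rear deck, clear of both retaining lips. Do not force the lid, lift it or tip it, do not press on the filter below it, and leave the tools round about where they are.

Things in the scene. Friction and masses are not known exactly. Their poses are not given: they have to be found in the camera images.
- extractor: Fixed grey dust extractor, a low box 280 x 150 mm (its x, y), 98.5 mm high; origin under its centre, on the worktop. Its +x is the way the lid slides off (away from the robot, turned by its yaw); -x is the front with switch and dial; on the +y side a hose socket stands out 41 mm at x -75 mm. Front step: x -140 to -60 mm, top z 73 mm, the tab stands up from it. Filter bay: x -60 to +17 mm, 86 mm wide.
- filter_lid: Loose dark grey plastic lid, a plate 100 x 110 x 8 mm (x, y, z), 0.12 kg; origin under its centre. Home: extractor's x -34 mm, z 85 mm, axes parallel. On its front edge (own x -50 to -44) stands a thumb ridge 68 mm long, top 15 mm above the underside; behind it a window (x -42 to -26, y -15 to 15) in which the tab's nose sits and stops the lid after 2 mm of sliding until the tab is pressed. Slides with 1 to 2 N.
- lid_ridge (a point): Middle of the lid's upright front face (ridge and plate edge together, 15 mm high), 7.5 mm above the lid's underside: where the lid is pushed along the extractor's +x. Turns with the lid.
- snap_tab (a joint): Travel of the sprung snap tab straight down, in m: 0 = up (latched), 0.008 = stop. Its nose is free of the lid from 0.006 on. Takes about 1 N to start, 7 N at the stop; springs back when let go, but once the lid has slid 3 mm the lid's front edge keeps the nose down until it has passed over.
- tab_top (a point): Top of the tab's dark grey ribbed thumb pad (moves with it), at the extractor's x -100 mm, y 0; 91 mm above the worktop when up. The flat pad reaches 18.5 mm to the front (-x) and 13.5 mm to the rear (+x) of this point and 17 mm to either side; the lid's front face begins 16 mm to the rear of it. The front step round the pad lies 18 mm below the pad's top.
- filter: Fixed filter cassette with paper pleats, 70 x 85 mm, in the bay under the lid; origin at the middle of its underside; its top is 71.5 mm above the worktop, 13.5 mm below the lid's underside. Not to be pressed on.
- screwdriver: Screwdriver with yellow handle, 200 mm, 31 mm high, lying to the right of the extractor; leave alone. Origin under its middle.
- tuner_tin: Round tin with blue lid, 72 mm across, 28 mm high, to the right of the extractor, beyond the screwdriver; leave alone. Origin under its middle.
- block_plane: Metal block plane 42 x 155 x 60 mm, to the left of the extractor; leave alone. Origin under its middle.
- deck_mid (a point): Middle of the rear deck, between the two ledges (extractor's x +75 mm, z 80 mm; deck x +17 to +134 mm). The ledges, top z 85 mm, y 43 to 56 mm on either side, carry the lid's side edges over the bay and on over the deck. A rear rim at x 134 mm, 13.5 mm higher than the ledges, stops the lid after 118 mm of travel.
- lip_end (a point): Rear end of the two retaining lips (extractor's x +8 mm, y 0, z 96.5 mm, midway between them). The side walls (y 56.5 to 75 mm, top z 98.5 mm) run the whole length; the thin lips reach inward from them to y 50.5 mm, from x -85 to +8 mm, 1.5 mm above the lid plate, and hold it down. The lid is clear of them when its front edge is past this point: after 92 mm of travel.
Not all that is in view belongs to the job. There is more than one size of the filter_lid; the one meant has the size given above.

How it is judged:
On the way:
1. the snap tab is pressed in while the lid is still on its seat (value of joint snap_tab above 0.0055 m and distance of filter_lid from where it was at the start of the episode below 0.006 m), for 0.05 s.
At the end, for the whole second after the job is handed in: The lid lies flat (within 0.05 rad) and at rest on the rear deck's ledges (height within 3 mm), at least 94 mm back from its home and so clear of the retaining lips, inside the rear rim (x of filter_lid in the frame of extractor between 0.06 and 0.087 m and z of filter_lid in the frame of extractor between 0.082 and 0.088 m and angle between filter_lid's own z axis and vertical below 0.05 rad and linear speed of filter_lid below 0.01 m/s); the robot touches nothing.
It fails at once if the lid is lifted more than 10 mm off its ledges or tipped more than 0.2 rad (z of filter_lid in the frame of extractor above 0.095 m or angle between filter_lid's own z axis and vertical above 0.2 rad).
It fails at once if the lid is forced: pushed with more than 40 N (contact force between any of the arm, the fingers and filter_lid above 40 N).
It fails at once if the filter is pressed on with more than 3 N (contact force between any of the fingers, the arm and filter above 3 N).
It fails at once if the screwdriver, the tin or the block plane is moved by more than 20 mm (distance of any of screwdriver, tuner_tin, block_plane from where it was at the start of the episode above 0.02 m).
It also fails if it takes over 38 s, if anything falls off the work surface, if the arm or the gripper's body presses on something with over 40 N, if the wrist force passes 120 N, or if a joint passes its speed limit or range.

ROBOT

A 7-joint arm with a two-finger parallel gripper is mounted at the origin on a cart in front of the work surface, level with it; the furniture and walls round the work are solid. World frame = base frame: x ahead of the robot, y to its left, z up, the work surface at z = 0. Lengths are in m, angles in rad, forces in N, time in s.
With the tool pointing down it reaches from about 0.4 to 0.85 m from the base axis. Payload 10.4 kg.
Tool frame: the origin (TCP) lies midway between the tips of the shut fingers; the grasp point (between the pads) lies 19 mm behind it; z points along the fingers, x is the direction in which the jaws open and shut, and the axes are right-handed (so a half turn about z gives the same grasp; the last joint's range is limited). The gripper opens to 85 mm and grips with 20 to 120 N. Pads are 22 mm wide; open, the fingers measure 114 mm over their backs; the gripper's body (76 mm by 85 mm) begins 54 mm behind the grasp point. The pads swing forward as they close: fully open they stand 13 mm farther back than shut.
Start: joints at [-1.289, 0.332, -0.065, 1.46, 0.022, 1.35, -0.088], TCP at [0.188, 0.596, 0.231] pointing down, gripper open.
Joint ranges: [-2.6, 2.6], [-0.5, 2.12], [-1.47, 1.34], [0.16, 2.42], [-1.27, 4.41], [0.06, 2.06], [-2.6, 2.6]. Speed limits (rad/s): [2.22, 2.22, 2.79, 2.79, 3.14, 3.14, 3.14].

INTERFACE

Orientations are given as a unit quaternion [x, y, z, w].
In Python, from workcell import telemetry, eyes, order gives the robot as it stands.
- The arm moves only by the tool servo_tool, never from a script. Its argument "deltas" is a list of rows, each a list of 3 entries, a list of its own where there are three numbers: the shift along the tool's x, y, z in cm, then the turn about the tool's z in rad, then the finger opening in cm, from 0 to 8.54. A call has 1 to 12 rows; each row shifts and turns the pose as measured when the row begins, along the tool's axes as they then stand; what a row does not reach is not made up. A row lasts 1/12 s, in which the tool goes at most 41.7 mm and 7.16 degrees, less where a joint would pass 70% of its speed; a pose out of reach is approached as far as the arm can. A call is refused whole if a number of a shift passes 4.17 or a number of a turn 0.125, either way. A call with a gripper value outside its range is refused whole. The fingers move at their own pace and stop on an object; "force" is the grip in N (left out, the last holds). Time passes only in rows, so rows that do not move let the fingers close. It gives the time, the measured TCP pose, the force and the opening at its end, in the units of the state.
- telemetry.get_obs(): the state, without advancing time (a new reading comes with each control period).
- eyes.camera(name): name is "side" or "top" or "wrist"; returns (picture, depth): 420x560x3 uint8, blue, green, red; 420x560 float32, m along the optical axis (not along the pixel's ray), 0 where there is no reading.
- eyes.calibration(name): a dict with "fx", "fy", "cx", "cy" (pixels), "distortion" ([k1, k2, p1, p2, k3] as OpenCV has them; the pictures are not rectified), "rvec" (rotation vector, rad) and "tvec" (3), from world to camera coordinates, as OpenCV has them. Camera axes: x right, y down, z forward; pixel columns grow to the right and rows downward; lengths in m; the calibration is good to about 2 mm. A picture is of the moment at which its call begins: read the wrist's pose just before it. calibration takes no time and is no camera call; for the wrist camera it gives the pose at the moment of the call.
- order.hand_in(): hands the job in, once; it reports no verdict.
The state is a dict: "clock": time; "joint_pos": joint angles; "joint_velocities": joint speeds; "tau": joint torques, N m; "position": TCP position; "ee_rot": TCP orientation; "ft_force": force on the tool from outside, world axes, zero at the start; "torque": the same for the moment, N m; "grip_width": opening from 0.0 (shut) to 1.0 (fully open).
Only numpy, scipy, OpenCV 4.12 (cv2) and the standard library are available. Lean on these libraries where they do the work, as an engineer would, in place of code of your own. Each camera call takes 0.05 s, during which the arm holds its last target. There are 200 camera calls.

## Working session

There is one attempt and no reset: what is moved stays moved. The work goes in short steps, Python scripts to look and compute and a tool call to move; the robot and the scene stay as the last step left them, time stands still between calls to the robot, and variables do not carry over. Pictures are saved under pics/ and viewed, about 8 in all and at most 12, crops included, and the job is handed in when it is done.

Besides the shell and the picture viewer there is one more tool, called after "Call:" by a JSON object that holds its "fn" and its "kwargs", one argument or row to a line. servo_tool: Moves the arm, as the interface text tells. Its arguments: {"type":"object","properties":{"deltas":{"type":"array"},"force":{"type":"number"}},"required":["deltas"]}

```bash
mkdir -p pics; cat > h.py <<'E'
import numpy as np,cv2
from workcell import telemetry,eyes,order
def ray(c,uv):
    K=np.array([[c['fx'],0,c['cx']],[0,c['fy'],c['cy']],[0,0,1]]);R=cv2.Rodrigues(np.array(c['rvec'],float))[0]
    p=cv2.undistortPoints(np.array(uv,float).reshape(-1,1,2),K,np.array(c['distortion'],float)).reshape(-1,2)
    d=np.c_[p,np.ones(len(p))]@R; o=-R.T@np.array(c['tvec'],float).ravel(); return o,d
def onz(c,uv,z):
    o,d=ray(c,uv); z=np.broadcast_to(z,len(d)); return o+d*((z-o[2])/d[:,2])[:,None]
def pts(c,dep):
    h,w=dep.shape; u,v=np.meshgrid(np.arange(w),np.arange(h)); o,d=ray(c,np.stack([u,v],-1)); return (o+d*dep.reshape(-1,1)).reshape(h,w,3)
E
python3 - <<'E'
from h import *
s=telemetry.get_obs();print(s['clock'],s['position'],s['ee_rot'],s['grip_width'],s['ft_force'])
for n in('top','side'):
    c=eyes.calibration(n);a,d=eyes.camera(n);cv2.imwrite(f'pics/{n}0.png',a);np.savez(f'{n}0.npz',a=a,d=d,**{k:np.array(v) for k,v in c.items()});print(n,ray(c,[[280,210]]))
E
```

```text
0.0 [0.18745349 0.5958108  0.23049372] [ 8.06252910e-01  5.91570527e-01 -5.74872357e-04  4.76702733e-04] 0.9982764618918318 [0.86742991 0.27201518 0.27201969]
top (array([0.53153978, 0.04205122, 1.09777108]), array([[ 0.05159309,  0.00431468, -0.99870606]]))
side (array([1.18127503, 1.03926135, 0.90152284]), array([[-0.41032226, -0.70759113, -0.57546352]]))
```

View pics/top0.png

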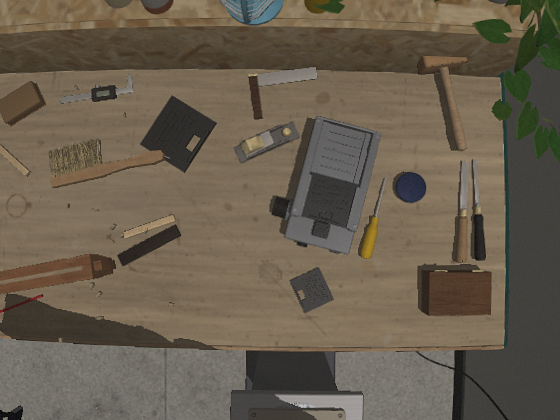

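View pics/side0.png

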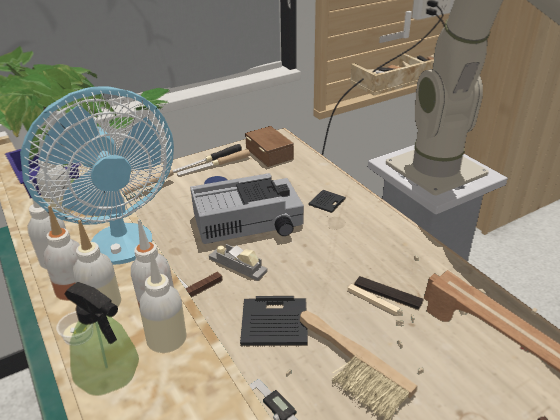

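The top view shows the extractor at about (333,185), with the tab at (321,228) and the lid at (331,200). The plane, the screwdriver and the tin are on either side of it. The loose lids at (180,133) and (312,289) are decoys. Next I'll measure the pose from depth.

```bash
python3 - <<'E'
from h import *
z=np.load('top0.npz');a,d=z['a'],z['d'];P=pts(z,d)
m=np.zeros(d.shape,bool);m[105:265,265:390]=1
W=m&(P[...,2]>.05)&(P[...,2]<.13)
n,l,st,_=cv2.connectedComponentsWithStats(W.astype(np.uint8));k=1+st[1:,4].argmax();W=l==k
q=P[W];print(st[k],np.percentile(q[:,2],[5,50,90,99]))
# exclude hose socket: walls (z>.093), and full
for nm,Q in(('all',q),('wall',q[abs(q[:,2]-.0985)<.004])):
    r=cv2.minAreaRect(Q[:,:2].astype(np.float32));print(nm,len(Q),r)
r=cv2.minAreaRect(q[abs(q[:,2]-.0985)<.004][:,:2].astype(np.float32))
b=cv2.boxPoints(r);print(b)
# yaw from long side
e=max((b[1]-b[0],b[2]-b[1]),key=np.linalg.norm);e*=np.sign(e[0]);yaw=np.arctan2(e[1],e[0]);print('yaw',yaw)
c,s=np.cos(yaw),np.sin(yaw);R=np.array([[c,-s],[s,c]])
L=(q[:,:2]-r[0])@R
for x in np.arange(-.15,.15,.01):
    i=abs(L[:,0]-x)<.005
    j=i&(abs(L[:,1])<.012);k2=i&(abs(abs(L[:,1])-.035)<.01)
    print('%.2f mid %.4f off %.4f  y %.3f %.3f'%(x,np.median(q[j,2]) if j.any() else 0,np.median(q[k2,2]) if k2.any() else 0,L[i,1].min() if i.any() else 0,L[i,1].max() if i.any() else 0))
# orthographic picture about the extractor
cal=z
U=np.stack(np.meshgrid(np.arange(-.17,.17,.0005),np.arange(.14,-.14,-.0005)),-1)
X=U.reshape(-1,2)@R.T+r[0];X=np.c_[X,np.full(len(X),.09)]
uv=cv2.projectPoints(X,cal['rvec'],cal['tvec'],np.array([[cal['fx'],0,cal['cx']],[0,cal['fy'],cal['cy']],[0,0,1]]),cal['distortion'])[0].reshape(*U.shape[:2],2).astype(np.float32)
cv2.imwrite('pics/ortho.png',cv2.remap(a,uv[...,0],uv[...,1],1))
E
```

```text
[ 272  116  109  138 8894] [0.06983746 0.08734029 0.09818461 0.10097883]
all 8894 ((0.6475947499275208, -0.04930827021598816), (0.19264912605285645, 0.2811628580093384), 75.33719635009766)
wall 2364 ((0.6560970544815063, -0.07226134836673737), (0.15084479749202728, 0.2514655590057373), 75.4476547241211)
[[ 0.515447   -0.11367191]
 [ 0.7588452  -0.17685625]
 [ 0.7967471  -0.03085078]
 [ 0.5533489   0.03233355]]
yaw -0.2539863
-0.15 mid 0.0711 off 0.0715  y -0.076 0.075
-0.14 mid 0.0722 off 0.0724  y -0.075 0.074
-0.13 mid 0.0898 off 0.0720  y -0.076 0.075
-0.12 mid 0.0904 off 0.0727  y -0.075 0.075
-0.11 mid 0.0901 off 0.0722  y -0.075 0.111
-0.10 mid 0.0904 off 0.0742  y -0.075 0.116
-0.09 mid 0.0902 off 0.0931  y -0.076 0.116
-0.08 mid 0.0889 off 0.0926  y -0.075 0.117
-0.07 mid 0.0923 off 0.0925  y -0.074 0.116
-0.06 mid 0.0931 off 0.0929  y -0.075 0.075
-0.05 mid 0.0924 off 0.0926  y -0.075 0.075
-0.04 mid 0.0928 off 0.0928  y -0.075 0.075
-0.03 mid 0.0928 off 0.0928  y -0.075 0.075
-0.02 mid 0.0932 off 0.0932  y -0.075 0.076
-0.01 mid 0.0931 off 0.0927  y -0.075 0.075
0.00 mid 0.0886 off 0.0910  y -0.076 0.076
0.01 mid 0.0799 off 0.0792  y -0.075 0.076
0.02 mid 0.0803 off 0.0803  y -0.075 0.076
0.03 mid 0.0788 off 0.0800  y -0.075 0.076
0.04 mid 0.0808 off 0.0797  y -0.076 0.075
0.05 mid 0.0795 off 0.0801  y -0.076 0.075
0.06 mid 0.0796 off 0.0803  y -0.075 0.076
0.07 mid 0.0793 off 0.0797  y -0.075 0.076
0.08 mid 0.0807 off 0.0802  y -0.075 0.076
0.09 mid 0.0790 off 0.0798  y -0.075 0.076
0.10 mid 0.0808 off 0.0803  y -0.075 0.076
0.11 mid 0.0794 off 0.0791  y -0.073 0.076
0.12 mid 0.0928 off 0.0909  y -0.074 0.076
0.13 mid 0.0000 off 0.0927  y -0.055 0.023
0.14 mid 0.0000 off 0.0000  y 0.000 0.000
```

View pics/ortho.png

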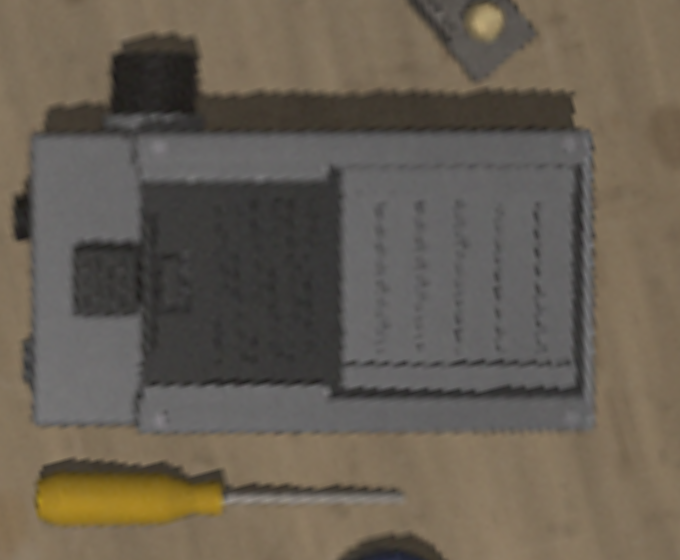

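Call:
{"fn": "servo_tool", "kwargs": {
  "deltas": [
    [[0,0,0],-0.05,0],
    [[-2.6,2.5,0],0,0],
    [[-2.6,2.5,0],0,0],
    [[-2.6,2.5,0],0,0],
    [[-2.6,2.5,0],0,0],
    [[-2.6,2.5,0],0,0],
    [[-2.6,2.5,0],0,0],
    [[-2.6,2.5,0],0,0],
    [[-2.6,2.5,0],0,0],
    [[-2.6,2.5,0],0,0],
    [[-2.6,2.5,0],0,0],
    [[-2.6,2.5,0],0,0]
  ],
  "force": 40
}}

```text
clock: 1.1
position: [0.3829, 0.2396, 0.2246]
ee_rot: [0.786, 0.618, -0.005, -0.0]
ft_force: [0.4, 0.7, 0.9]
grip_width: 0.001
```

```bash
cat >> h.py <<'E'
YAW=-.2545;C=np.array([.6561,-.0723]);Rz=np.array([[np.cos(YAW),-np.sin(YAW)],[np.sin(YAW),np.cos(YAW)]]);O=C+Rz@[-.0147,0]
from scipy.spatial.transform import Rotation as Ro
def st():
    s=telemetry.get_obs();R=Ro.from_quat(s['ee_rot']).as_matrix();p=np.array(s['position'])
    f=np.array(s['ft_force']);print('t %.2f ext xy %s z %.4f | f ext %s fz %.1f | grip %.3f'%(s['clock'],((p[:2]-O)@Rz*1000).round(1),p[2],(f[:2]@Rz).round(1),f[2],s['grip_width']))
    t=np.r_[O+Rz@[-.100,0],.0]
    print(' to tab_top, tool cm',(R.T@(t+[0,0,.091]-p)*100).round(2),'turn err',round(float(np.arctan2(R[1,1],R[0,1])-YAW),4),'tilt',R[:,2].round(4))
E
python3 -c "
from h import *
st()"
```

```text
t 1.10 ext xy [-328.2  233. ] z 0.2246 | f ext [0.2 0.8] fz 0.9 | grip 0.001
 to tab_top, tool cm [-23.57  22.52  13.4 ] turn err 0.0165 tilt [-0.0084 -0.0065 -0.9999]
```

Call:
{"fn": "servo_tool", "kwargs": {
  "deltas": [
    [[-2.6,2.5,0],0.016,0],
    [[-2.6,2.5,0],0,0],
    [[-2.6,2.5,0],0,0],
    [[-2.6,2.5,0.3],0,0],
    [[-2.6,2.5,0.5],0,0],
    [[-2.6,2.5,0.5],0,0],
    [[-2.6,2.5,0.5],0,0],
    [[-2.4,2.2,0.5],0,0],
    [[-1,1,0.5],0,0],
    [[0,0,0],0,0]
  ]
}}

```text
clock: 1.93
position: [0.534, -0.0451, 0.1953]
ee_rot: [0.794, 0.608, -0.005, 0.001]
ft_force: [0.2, -0.7, -0.6]
grip_width: 0.001
```

```bash
python3 -c "
from h import *
st()"
```

```text
t 1.93 ext xy [-110.3   -4.4] z 0.1953 | f ext [ 0.3 -0.6] fz -0.6 | grip 0.001
 to tab_top, tool cm [ 0.56  1.08 10.42] turn err -0.0091 tilt [-0.0073 -0.0086 -0.9999]
```

Call:
{"fn": "servo_tool", "kwargs": {
  "deltas": [
    [[0.4,0.9,2],-0.009,0],
    [[0,0,2],0,0],
    [[0,0,2],0,0],
    [[0,0,1.5],0,0],
    [[0,0,0.5],0,0],
    [[0,0,0],0,0]
  ]
}}

```text
clock: 2.43
position: [0.5425, -0.0423, 0.1121]
ee_rot: [0.791, 0.611, -0.006, 0.0]
ft_force: [0.2, -0.1, -0.2]
grip_width: 0.002
```

```bash
python3 -c "
from h import *
st()
a,_=eyes.camera('side');b,_=eyes.camera('top');w,_=eyes.camera('wrist')
A=cv2.resize(a[150:260,170:330],None,fx=2.5,fy=2.5,interpolation=2);B=cv2.resize(b[180:280,270:390],None,fx=2.5,fy=2.5,interpolation=2)
im=np.zeros((600,800,3),np.uint8);im[:275,:400]=A;im[:250,400:700]=B;w2=cv2.resize(w,(420,315));im[280:595,:420]=w2
cv2.imwrite('pics/c1.png',im)"
```

```text
t 2.43 ext xy [-102.8    0.4] z 0.1121 | f ext [ 0.2 -0. ] fz -0.2 | grip 0.002
 to tab_top, tool cm [-0.02  0.29  2.1 ] turn err -0.0006 tilt [-0.0086 -0.0077 -0.9999]
```

View pics/c1.png

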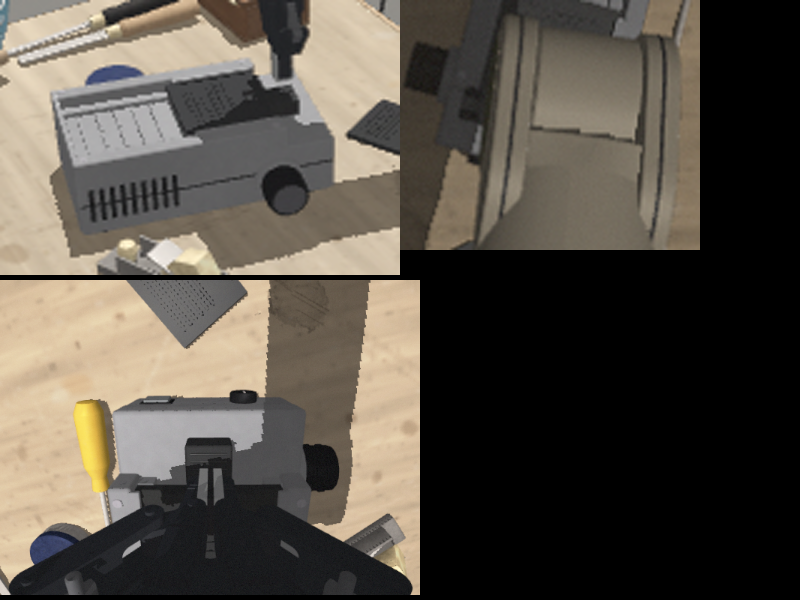

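The side crop has the fingertips at about (283,75), just above the pad. In the wrist crop they are centred on the tab at (209,460). Next I press down gently.

Call:
{"fn": "servo_tool", "kwargs": {
  "deltas": [
    [[0,0,1.2],0,0],
    [[0,0,0.7],0,0],
    [[0,0,0.4],0,0],
    [[0,0,0.4],0,0],
    [[0,0,0.2],0,0]
  ]
}}

```text
clock: 3.0
position: [0.5459, -0.0423, 0.0857]
ee_rot: [0.791, 0.612, -0.002, 0.002]
ft_force: [-2.2, 0.0, 4.7]
grip_width: 0.002
```

```bash
python3 -c "
from h import *
st()"
```

```text
t 3.00 ext xy [-99.5   1.3] z 0.0857 | f ext [-2.1 -0.5] fz 4.7 | grip 0.002
 to tab_top, tool cm [-0.14 -0.05 -0.52] turn err -0.0003 tilt [ 6.0e-04 -5.9e-03 -1.0e+00]
```

Call:
{"fn": "servo_tool", "kwargs": {
  "deltas": [
    [[-0.1,-0.1,0.3],0,0],
    [[0,0,0.3],0,0],
    [[0,0,0.2],0,0]
  ]
}}

```text
clock: 3.25
position: [0.546, -0.0424, 0.0826]
ee_rot: [0.791, 0.611, 0.0, 0.002]
ft_force: [-16.9, 2.3, 36.1]
grip_width: 0.004
```

```bash
python3 -c "
from h import *
st()"
```

```text
t 3.25 ext xy [-99.4   1.2] z 0.0826 | f ext [-16.9  -2. ] fz 36.1 | grip 0.004
 to tab_top, tool cm [-0.12 -0.06 -0.84] turn err -0.0006 tilt [ 0.0022 -0.0021 -1.    ]
```

The tab is at its stop, since the force rose sharply at 82.6 mm. I'll ease off a little, then push rearward.

Call:
{"fn": "servo_tool", "kwargs": {
  "deltas": [
    [[0,0,0],0,0],
    [[0,0.2,0],0,0]
  ]
}}

```text
clock: 3.42
position: [0.5475, -0.0429, 0.0847]
ee_rot: [0.791, 0.611, 0.001, 0.001]
ft_force: [-4.2, 1.1, 5.7]
grip_width: 0.001
```

```bash
python3 -c "
from h import *
st()"
```

```text
t 3.42 ext xy [-97.8   1.2] z 0.0847 | f ext [-4.4  0. ] fz 5.7 | grip 0.001
 to tab_top, tool cm [-0.12 -0.22 -0.63] turn err -0.001 tilt [ 1.7e-03 -1.0e-04 -1.0e+00]
```

Call:
{"fn": "servo_tool", "kwargs": {
  "deltas": [
    [[0,0.2,0.15],0,0],
    [[0,0.3,0.1],0,0],
    [[0,0.3,0.1],0,0]
  ]
}}

```text
clock: 3.67
position: [0.5537, -0.0443, 0.0827]
ee_rot: [0.792, 0.611, 0.0, -0.002]
ft_force: [-18.8, 3.3, 28.0]
grip_width: 0.0
```

```bash
python3 -c "
from h import *
st()"
```

```text
t 3.67 ext xy [-91.5   1.4] z 0.0827 | f ext [-19.   -1.5] fz 28.0 | grip 0.000
 to tab_top, tool cm [-0.14 -0.86 -0.83] turn err -0.0012 tilt [-0.0021  0.0029 -1.    ]
```

Call:
{"fn": "servo_tool", "kwargs": {
  "deltas": [
    [[0,0.2,0],0,0],
    [[0,0.3,0.1],0,0],
    [[0,0.3,0],0,0]
  ]
}}

```text
clock: 3.92
position: [0.5588, -0.0454, 0.0832]
ee_rot: [0.792, 0.611, -0.002, -0.005]
ft_force: [-4.9, 1.0, 6.9]
grip_width: 0.003
```

```bash
python3 -c "
from h import *
st()
a,_=eyes.camera('side');w,_=eyes.camera('wrist')
A=cv2.resize(a[150:260,170:330],None,fx=2.5,fy=2.5,interpolation=2)
im=np.zeros((600,800,3),np.uint8);im[:275,:400]=A;im[280:595,:420]=cv2.resize(w,(420,315))
cv2.imwrite('pics/c2.png',im)"
```

```text
t 3.92 ext xy [-86.2   1.5] z 0.0832 | f ext [-5.  -0.3] fz 6.9 | grip 0.003
 to tab_top, tool cm [-0.15 -1.38 -0.77] turn err -0.0013 tilt [-0.0089  0.0066 -0.9999]
```

View pics/c2.png

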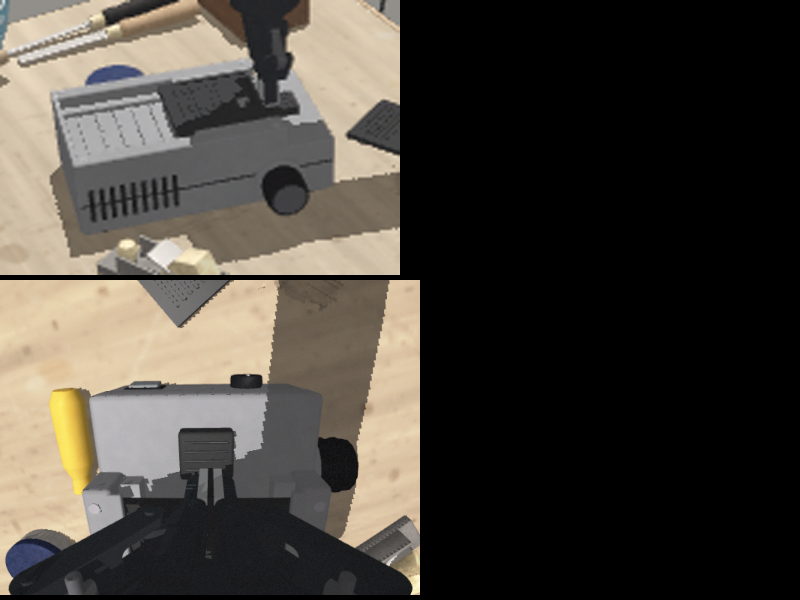

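In the side crop the lid's rear edge has shifted from about (165,85) to (158,93), so the lid is released and roughly 9 mm back. I'll raise the tip a little and keep pushing.

Call:
{"fn": "servo_tool", "kwargs": {
  "deltas": [
    [[-0.1,0.5,-0.4],0,0],
    [[0,0.6,0],0,0],
    [[0,0.7,0],0,0],
    [[0,0.7,0],0,0],
    [[0,0.7,0],0,0]
  ]
}}

```text
clock: 4.43
position: [0.5902, -0.0541, 0.0868]
ee_rot: [0.791, 0.611, -0.002, -0.007]
ft_force: [-0.6, -1.3, 3.2]
grip_width: 0.001
```

```bash
python3 -c "
from h import *
st()"
```

```text
t 4.43 ext xy [-53.7   1. ] z 0.0868 | f ext [-0.2 -1.4] fz 3.2 | grip 0.001
 to tab_top, tool cm [-0.1  -4.64 -0.36] turn err -0.0006 tilt [-0.0109  0.0083 -0.9999]
```

Call:
{"fn": "servo_tool", "kwargs": {
  "deltas": [
    [[-0.1,0.7,0],0,0],
    [[0,0.7,0],0,0],
    [[0,0.7,0],0,0],
    [[0,0.7,0],0,0],
    [[0,0.7,0],0,0]
  ]
}}

```text
clock: 4.85
position: [0.6278, -0.0654, 0.085]
ee_rot: [0.791, 0.611, -0.002, -0.006]
ft_force: [-1.2, -0.2, 0.1]
grip_width: -0.001
```

```bash
python3 -c "
from h import *
st()"
```

```text
t 4.85 ext xy [-14.4  -0.4] z 0.0850 | f ext [-1.1 -0.5] fz 0.1 | grip -0.001
 to tab_top, tool cm [ 0.04 -8.57 -0.49] turn err -0.0007 tilt [-0.011   0.0072 -0.9999]
```

Call:
{"fn": "servo_tool", "kwargs": {
  "deltas": [
    [[0,0.6,-0.2],0,0],
    [[0,0.5,-0.1],0,0],
    [[0,0.5,0],0,0],
    [[0,0.4,0],0,0],
    [[0,0.1,0],0,0]
  ]
}}

```text
clock: 5.27
position: [0.6515, -0.072, 0.0874]
ee_rot: [0.791, 0.611, -0.002, -0.006]
ft_force: [-0.8, 0.2, -0.2]
grip_width: -0.001
```

```bash
python3 -c "
from h import *
st()"
```

```text
t 5.27 ext xy [10.2 -0.9] z 0.0874 | f ext [-0.9  0. ] fz -0.2 | grip -0.001
 to tab_top, tool cm [  0.08 -11.02  -0.22] turn err -0.0011 tilt [-0.0111  0.0062 -0.9999]
```

Now I back off, lift, move clear and check.

Call:
{"fn": "servo_tool", "kwargs": {
  "deltas": [
    [[0,-0.8,0],0,0],
    [[0,-1,-0.5],0,0],
    [[0,0,-3],0,0],
    [[0,0,-4],0,0],
    [[0,-1,-4],0,0],
    [[0,-3,-2],0,0],
    [[2,-3.5,0],0,0],
    [[2,-3.5,0],0,0],
    [[2,-3.5,0],0,0],
    [[2,-3.5,0],0,0],
    [[2,-3.5,0],0,0],
    [[2,-3.5,0],0,0]
  ]
}}

```text
clock: 6.27
position: [0.4093, 0.1094, 0.2328]
ee_rot: [0.794, 0.607, -0.001, -0.006]
ft_force: [1.2, 0.8, -0.0]
grip_width: 0.004
```

Call:
{"fn": "servo_tool", "kwargs": {
  "deltas": [
    [[3,-2,0],0,0],
    [[3,-2,0],0,0],
    [[3,-2,0],0,0],
    [[3,-1,0],0,0],
    [[3,0,0],0,0],
    [[3,0,0],0,0],
    [[0,0,0],0,0],
    [[0,0,0],0,0]
  ]
}}

```text
clock: 6.93
position: [0.3706, 0.3119, 0.238]
ee_rot: [0.79, 0.613, 0.004, -0.008]
ft_force: [0.3, -0.9, -0.1]
grip_width: -0.004
```

```bash
python3 - <<'E'
from h import *
st()
z=eyes.calibration('top');a,d=eyes.camera('top');cv2.imwrite('pics/end.png',cv2.resize(a[90:300,210:450],None,fx=2.5,fy=2.5))
P=pts(z,d);L=(P[...,:2]-O)@Rz
for x in np.arange(-.02,.145,.005):
    j=(abs(L[...,0]-x)<.0025)&(abs(L[...,1])<.045)&(P[...,2]>.04)
    print('%.3f %d %.4f'%(x,j.sum(),np.median(P[j][:,2]) if j.any() else 0),end=' | ')
k=(abs(L[...,0]-.075)<.025)&(abs(L[...,1])<.045)
A=np.c_[L[k],np.ones(k.sum())];print('\nplane',np.linalg.lstsq(A,P[k][:,2],rcond=None)[0].round(4))
j=(abs(L[...,0]+.1)<.012)&(abs(L[...,1])<.012);print('tab z',np.median(P[j][:,2]))
E
```

```text
t 6.93 ext xy [-358.3  299.9] z 0.2380 | f ext [ 0.5 -0.8] fz -0.1 | grip -0.004
 to tab_top, tool cm [-30.33  25.8   14.04] turn err 0.0043 tilt [-0.0027  0.0172 -0.9998]
-0.020 88 0.0673 | -0.015 91 0.0677 | -0.010 89 0.0671 | -0.005 93 0.0675 | 0.000 92 0.0681 | 0.005 87 0.0679 | 0.010 86 0.0703 | 0.015 108 0.0650 | 0.020 151 0.0881 | 0.025 77 0.0951 | 0.030 81 0.0920 | 0.035 95 0.0908 | 0.040 89 0.0910 | 0.045 105 0.0917 | 0.050 84 0.0924 | 0.055 102 0.0924 | 0.060 89 0.0930 | 0.065 89 0.0924 | 0.070 88 0.0928 | 0.075 92 0.0926 | 0.080 88 0.0927 | 0.085 93 0.0928 | 0.090 87 0.0930 | 0.095 94 0.0928 | 0.100 84 0.0922 | 0.105 92 0.0931 | 0.110 86 0.0926 | 0.115 88 0.0921 | 0.120 56 0.0918 | 0.125 67 0.0795 | 0.130 83 0.0792 | 0.135 178 0.0932 | 0.140 33 0.0970 | 
plane [ 0.0095 -0.004   0.0919]
tab z 0.09047622040348446
```

View pics/end.png

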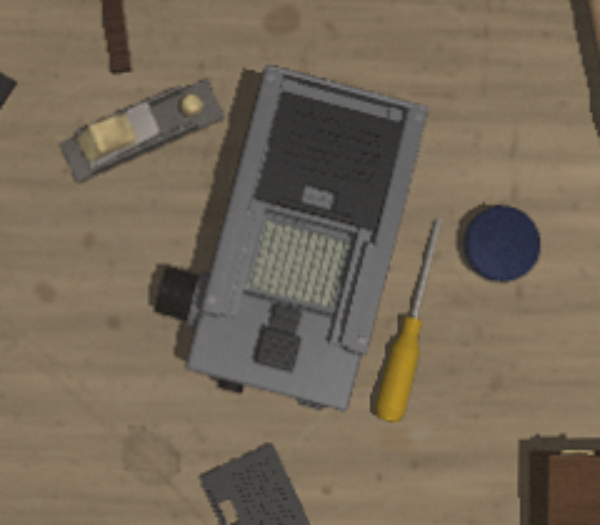

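```bash
python3 -c "
from h import *
order.hand_in()"
```

```text
the job is handed in; nothing more can be done
```

The filter bay is open and the job is handed in; no verdict was reported. With shut fingertips I pressed the snap tab to its stop at about 82.6 mm. Holding it in, I pushed the lid back about 105 mm, then backed off and moved the arm clear.

**Last checks, top camera with depth:**
- **Lid position:** it spans about x 0.021 to 0.121 m in the extractor's frame, so its centre is near 0.071 m, inside the 0.060–0.087 m window and past both lips.
- **Lid height and tilt:** its top is at about 92.8 mm, which puts the underside on the 85 mm ledges. A plane fitted to it is flat to within about 0.01 rad.
- **Surroundings:** the tab has sprung back up. The tools look unmoved in the picture, though I did not measure them. The arm is touching nothing.

**Forces:** the wrist force reached about 36 N downward while the tab was at its stop. The sideways readings taken between moves stayed below 20 N, most of that friction on the tab pad. No check failed or disagreed with another. The job ended at about 7 s of the 38 s allowed.

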